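Hook the retaining ring out of a sensor housing

TASK

Take the hook pick from its holder, get its toe under one end of the split retaining ring and lift the ring out of its groove in the round housing, without touching the ring with the fingers. Carry the ring over on the pick, lay it flat and wholly on the glass plate without dropping it, then hang the pick upright back in its holder as it was. Leave the other things on the desk where they are.

Things in the scene. Friction and masses are not known exactly. Their poses are not given: they have to be found in the camera images.
- housing: Fixed round aluminium housing, 98 mm across (foot 104), 40.5 mm high. Origin: centre of its underside, z up. Open bore, floor at z = 12 mm. A ledge (inner radius 31.5, top z = 32) carries the ring inside a wall of radius 37. Around +x (to 60 degrees each way) a lip of inner radius 33, underside z = 37.5, overhangs the ring by 2 mm: raise the ring at its gap first, it then comes out tilted.
- notch (a point): Middle of the notch in the housing's wall, on its floor (z = 12 mm), 43 mm from the housing's centre towards its -x, roughly facing the robot; axes as the housing's. The notch is 90 degrees wide, open at the top and outwards and level with the bore floor, so the two ring ends hang free above it with 20 mm of room below.
- ring: Loose brass-coloured split ring, 30 g, flat on the ledge: outer radius 35, inner 28, 3.5 mm thick. Origin: its centre, half-way up; z is its axis. The 12 mm gap is at -x, over the notch. Each end has a lug that points inward, from radius 28 to 21, covering 6.0 to 13.0 mm either side of the x axis. Lifted at one end by a toe, it tilts and then hangs from it, reaching some 65 mm below.
- ring_end (a point): Middle of the plain ring section beside the +y lug, half-way up the ring, at x = -25.7, y = +18 mm in the ring's frame (a like place is at y = -18); axes as the ring's. Good place for the toe: lower the pick inside the bore, its toe pointing to the ring's -x, then move it to -x so that the toe passes under here and the shaft stays inside the ring.
- pick: Loose hook pick, 60 g, upright in its holder. Origin: centre of its blue square handle (18x18 mm, 60 mm tall), z up along the tool. Below it a square steel collar 30x30x4 mm (underside 34 mm below the origin), then a round shaft, 5 mm thick, on the z axis down to 110.5 mm below the origin.
- pick_toe (a point): Tip of the pick's toe, on its centre line, at x = -17, z = -104 mm in the pick's frame; axes as the pick's. The toe is a round bar 4 mm thick (its end 2 mm beyond this point) that runs from the shaft's foot (108 mm below the handle's centre) towards the pick's -x, sloping up by 4 mm so that a hung ring stays on it.
- holder: Fixed holder of the pick, left or right of the housing (the plate is on the other side). Origin: on the desk below the fork's seat, z up. A 60 mm wide, 10 mm thick fork plate, top at z = 95 mm, on a column at its +x side; its slot, 14 mm wide along x, centred on y = 0, is open towards -x and closed at x = +12 mm. Base plate 100x80x8 mm.
- seat (a point): Where the pick's axis hangs in the slot, on the fork's top (z = 95 mm); axes as the holder's. The collar rests on the fork, so the handle's centre is 34 mm above this point, the toe points to the holder's -x. The toe passes through the slot when the pick is lifted straight up or lowered straight down with this heading.
- plate: Fixed pale green glass plate, 205x205x6 mm, with a thin dark edge guard flush with its top, lying on the desk on the other side of the housing from the holder. Origin: centre of its underside; top at z = 6 mm.
- loupe: Bystander: shut folding loupe, silver grey with a black lens cap, 45x30x14 mm, near the front edge of the desk
- pen_black: Bystander: black pen, 142 mm long, lying near the front edge of the desk
- jar: Bystander: white screw jar with a black lid, 49 mm across, 40 mm high, at the right
There are look-alikes about, which are no part of the job. What is shaped like the pick but orange or purple is not meant.

How it is judged (in metres and radians):
On the way:
1. the ring hangs on the pick, clear of the housing, its centre more than 45 mm above the desk (contact force between pick and ring above 0.05 N and contact force between ring and housing below 0.02 N and height (world z) of ring above 0.045 m and contact force between ring and plate below 0.02 N), for 0.2 s.
At the end, for the whole second after the job is handed in: Ring at rest and flat (0.1 rad, either side up) on the glass plate, centre within 68 mm of the plate's centre along each of its sides; pick at rest, upright (0.12 rad) in the holder's slot, collar on the fork (handle centre to 5 mm in height, 16 mm along and 10 mm across the slot) (x of ring in the frame of plate between -0.068 and 0.068 m and y of ring in the frame of plate between -0.068 and 0.068 m and height (world z) of ring below 0.011 m and (angle between ring's own z axis and vertical below 0.1 rad or angle between ring's own z axis and vertical above 3.04 rad) and linear speed of each of ring, pick below 0.02 m/s and x of pick in the frame of holder between -0.016 and 0.016 m and y of pick in the frame of holder between -0.01 and 0.01 m and z of pick in the frame of holder between 0.124 and 0.134 m and angle between pick's own z axis and vertical below 0.12 rad); the robot touches nothing.
It fails at once if the fingers touch the ring (contact force between the fingers and ring above 0.5 N).
It fails at once if the ring is dropped or thrown (faster than 1.1 m/s) (linear speed of ring above 1.1 m/s).
It fails at once if a bystander is pushed more than 30 mm (distance of any of loupe, pen_black, jar from where it was at the start of the episode above 0.03 m).
It also fails if it takes over 61 s, if anything falls off the work surface, if the arm or the gripper's body presses on something with over 40 N, if the wrist force passes 120 N, or if a joint passes its speed limit or range.

ROBOT

A 6-joint arm with a two-finger parallel gripper is mounted at the origin on a cart in front of the work surface, level with it; the furniture and walls round the work are solid. World frame = base frame: x ahead of the robot, y to its left, z up, the work surface at z = 0. Lengths are in m, angles in degrees, forces in N, time in s.
With the tool pointing down it reaches from about 0.375 to 0.75 m from the base axis. Payload 9 kg.
Tool frame: the origin (TCP) lies where the fingers leave the gripper's body, on its centre line; the fingertips stand 73 mm ahead of it and the grasp point (between the pads) lies 54 mm ahead of it (robot.tip_reach is the distance from the TCP to the fingertips, in m); z points along the fingers, y is the direction in which the jaws open and shut (so a half turn about z gives the same grasp; the last joint's range is limited). The gripper opens to 85 mm and grips with 20 to 120 N. Pads are 22 mm wide; open, the fingers measure 114 mm over their backs; the gripper's body (76 mm by 85 mm) begins 54 mm behind the grasp point. The pads swing forward as they close: fully open they stand 13 mm farther back than shut.
Start: joints at [55.078, 5.964, 5.575, 89.605, 0, 77.527], TCP at [0.229, 0.555, 0.304] pointing down, gripper open.
Joint ranges: [-171.21, 171.21], [-48.23, 106.86], [-62.78, 66.21], [-105.2, 120.99], [-86.42, 89.51], [-180, 180]. Speed limits (degrees/s): [127.2, 127.2, 147.25, 180, 180, 180].

INTERFACE

Orientations are given as [roll, pitch, yaw] about the fixed x, y, z axes, in that order (R = Rz(yaw) Ry(pitch) Rx(roll)).
In Python, from plant import robot gives the robot as it stands. Calls block until the motion is done:
- robot.move_pose(position, orientation): joint-space move of the TCP to a pose.
- robot.line_to(position, vel=0.15, rotation=None, guard=None): straight line of the TCP; rotation=None keeps the orientation; vel is the mean speed in m/s. With guard (N) it stops when the force on the tool has changed by that much, and returns True; else False.
- robot.goto_joints(angles): joint-space move.
- robot.set_gripper(opening): finger opening in m; the grip force is fixed at half the most; returns when the fingers have stopped.
- robot.pause(seconds).
- robot.ik(position, orientation): joint angles nearest the present ones, or None.
- robot.observe(): the state.
- robot.grab_frame(name): name is "scene" or "side" or "wrist"; returns the picture (420x560x3 uint8, blue, green, red); there is no depth.
- robot.get_calibration(name): a dict with "vertical_fov" (degrees; the focal length in pixels is half the picture's height over the tangent of half this angle, whatever the lens; pixels are square), "cx", "cy" (the principal point, pixels), "rvec" (rotation vector, rad) and "tvec" (3), from world to camera coordinates, as OpenCV has them. Camera axes: x right, y down, z forward; pixel columns grow to the right and rows downward; lengths in m; the calibration is good to about 2 mm. A picture is of the moment at which its call begins: read the wrist's pose just before it. get_calibration takes no time and is no camera call; for the wrist camera it gives the pose at the moment of the call.
A pose or a line that the arm cannot do raises robot.IKError and nothing moves.
- robot.job_done(): hands the job in, once; it reports no verdict.
The state is a dict: "time": time; "q": joint angles; "qvel": joint speeds; "joint_torque": joint torques, N m; "tool_pos": TCP position; "tcp_rot": TCP orientation; "ft_force": force on the tool from outside, world axes, zero at the start; "torque": the same for the moment, N m; "gripper_width": finger opening in m.
Only numpy, scipy, OpenCV 4.12 (cv2) and the standard library are available. Lean on these libraries where they do the work, as an engineer would, in place of code of your own. Each camera call takes 0.05 s, during which the arm holds its last target.

## Working session

There is one attempt and no reset: what is moved stays moved. The work goes in short steps, each a Python script; the robot and the scene stay as the last script left them, time stands still between calls to the robot, and variables do not carry over. Pictures are saved under pics/ and viewed, and the job is handed in when it is done.

```bash
ls; mkdir -p pics
python3 - <<'E'
from plant import robot
import cv2
o=robot.observe(); print(o)
for n in ["scene","side","wrist"]:
    print(n,robot.get_calibration(n)); cv2.imwrite(f"pics/{n}0.png",robot.grab_frame(n))
E
```

```text
pics
{'time': 0.0, 'q': array([5.50789979e+01, 5.99814635e+00, 5.52484157e+00, 8.96051509e+01,
       1.14752495e-03, 7.75274754e+01]), 'qvel': array([ 0.00547796,  0.03558914, -0.03840035,  0.02967333,  0.04217283,
       -0.07271311]), 'joint_torque': array([ 1.61056032e-03, -5.56930304e+01,  5.03648543e+01,  1.66189321e-02,
       -2.39180717e-04, -1.85060389e-05]), 'tool_pos': array([0.22894278, 0.55433034, 0.30310579]), 'tcp_rot': array([-1.79923644e+02, -1.80646214e-02,  1.57551510e+02]), 'ft_force': array([-0.30102857,  0.36006066,  0.22018867]), 'torque': array([-0.00700078, -0.05291767,  0.01303894]), 'gripper_width': 0.08523084615975358}
scene {'vertical_fov': 43.06689245733887, 'cx': 275.5117563275918, 'cy': 207.4026605173957, 'rvec': array([ 1.99591707, -0.82416753,  0.49136997]), 'tvec': array([-0.37410764,  0.239806  ,  1.38648076])}
side {'vertical_fov': 51.6521621848544, 'cx': 284.81140681760223, 'cy': 206.11115766762634, 'rvec': array([ 0.03148758, -2.69067578,  1.57912794]), 'tvec': array([0.4895454 , 0.12165616, 1.39668442])}
wrist {'vertical_fov': 61.15452185026316, 'cx': 274.74497093889295, 'cy': 204.80062987728107, 'rvec': array([-2.36862978, -1.58582669, -0.26539177]), 'tvec': array([-0.59947277, -0.04437677,  0.38214141])}
```

View pics/scene0.png

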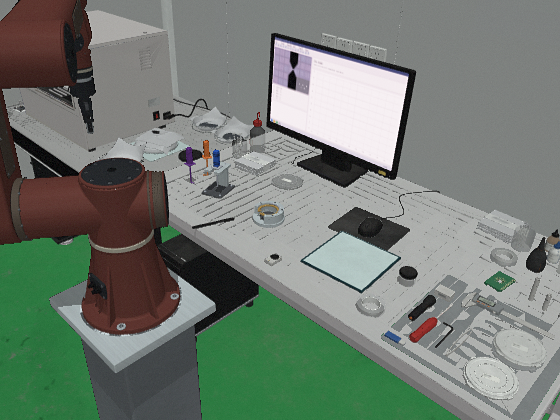

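View pics/side0.png

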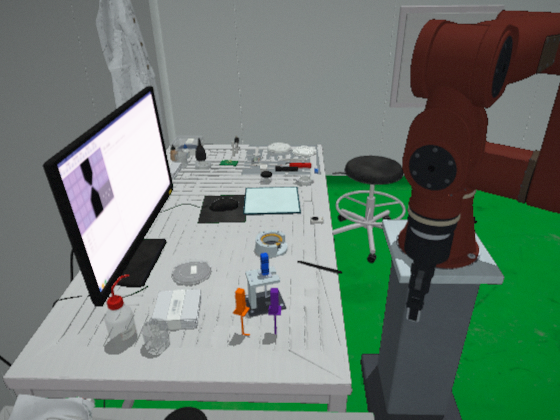

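View pics/wrist0.png

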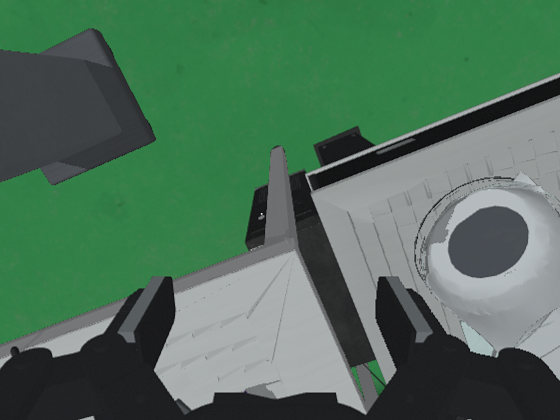

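Scene view: blue pick at about (216,158) over the holder, housing at (268,213), plate at (350,258). Side view: blue handle (264,263), housing (270,243), and orange and purple look-alikes at (240,300) and (274,300). Next I triangulate roughly.

```bash
cat > h.py <<'E'
import numpy as np, cv2
from plant import robot
from scipy.spatial.transform import Rotation as R
def cam(n):
    c=robot.get_calibration(n); f=210/np.tan(np.radians(c['vertical_fov']/2))
    K=np.array([[f,0,c['cx']],[0,f,c['cy']],[0,0,1]]); Rm=cv2.Rodrigues(np.array(c['rvec']))[0]
    return K,Rm,np.array(c['tvec'])
def ray(C,uv):
    K,Rm,t=C; d=Rm.T@np.linalg.inv(K)@np.array([uv[0],uv[1],1.]); return -Rm.T@t, d/np.linalg.norm(d)
def onplane(C,uv,z):
    o,d=ray(C,uv); return o+d*(z-o[2])/d[2]
def tri(Cs,uvs):
    A=np.zeros((3,3));b=np.zeros(3);rs=[ray(C,u) for C,u in zip(Cs,uvs)]
    for o,d in rs:
        P=np.eye(3)-np.outer(d,d);A+=P;b+=P@o
    X=np.linalg.solve(A,b); return X,[np.linalg.norm((np.eye(3)-np.outer(d,d))@(X-o)) for o,d in rs]
def proj(C,X):
    K,Rm,t=C; p=K@(Rm@np.array(X)+t); return p[:2]/p[2]
def blobs(im,lo,hi,amin=20):
    m=cv2.inRange(cv2.cvtColor(im,cv2.COLOR_BGR2HSV),np.array(lo),np.array(hi))
    n,l,s,c=cv2.connectedComponentsWithStats(m)
    return [(s[i,4],s[i,:4].tolist(),c[i].round(1).tolist()) for i in np.argsort(-s[:,4]) if i>0 and s[i,4]>=amin],m
E
python3 - <<'E'
from h import *
S,D=cam('scene'),cam('side'); a=cv2.imread('pics/scene0.png');b=cv2.imread('pics/side0.png')
for n,lo,hi in [('blue',(105,150,80),(125,255,255)),('orange',(8,180,120),(20,255,255)),('purple',(128,100,60),(150,255,255)),('brass',(15,60,80),(30,200,255)),('glass',(70,20,150),(95,90,255))]:
    print(n,blobs(a,lo,hi)[0][:3],blobs(b,lo,hi)[0][:3])
cv2.imwrite('pics/sc.png',cv2.resize(a[130:300,160:430],None,fx=3,fy=3,interpolation=2)[:600,:800])
cv2.imwrite('pics/sd.png',cv2.resize(b[170:350,190:340],None,fx=3.3,fy=3.3,interpolation=2))
E
```

```text
blue [(np.int32(76), [213, 149, 7, 18], [215.9, 157.3]), (np.int32(67), [385, 331, 16, 11], [392.3, 336.0])] [(np.int32(149), [261, 253, 8, 22], [264.3, 263.4])]
orange [(np.int32(95), [202, 140, 10, 19], [206.0, 149.6])] [(np.int32(287), [234, 288, 16, 47], [240.8, 304.7])]
purple [(np.int32(140), [184, 147, 11, 36], [189.0, 159.1])] [(np.int32(295), [268, 288, 14, 46], [274.2, 303.8])]
brass [(np.int32(74), [258, 204, 21, 12], [266.5, 208.2]), (np.int32(50), [548, 236, 12, 8], [552.8, 239.7]), (np.int32(25), [378, 170, 8, 6], [381.5, 172.4])] [(np.int32(85), [261, 234, 21, 12], [272.4, 238.0]), (np.int32(33), [171, 150, 5, 10], [172.4, 154.5])]
glass [(np.int32(2809), [304, 232, 94, 58], [351.0, 259.8]), (np.int32(120), [143, 153, 24, 8], [153.2, 156.1]), (np.int32(97), [168, 141, 22, 14], [178.7, 147.3])] [(np.int32(1325), [245, 186, 54, 27], [271.1, 199.5])]
```

View pics/sc.png

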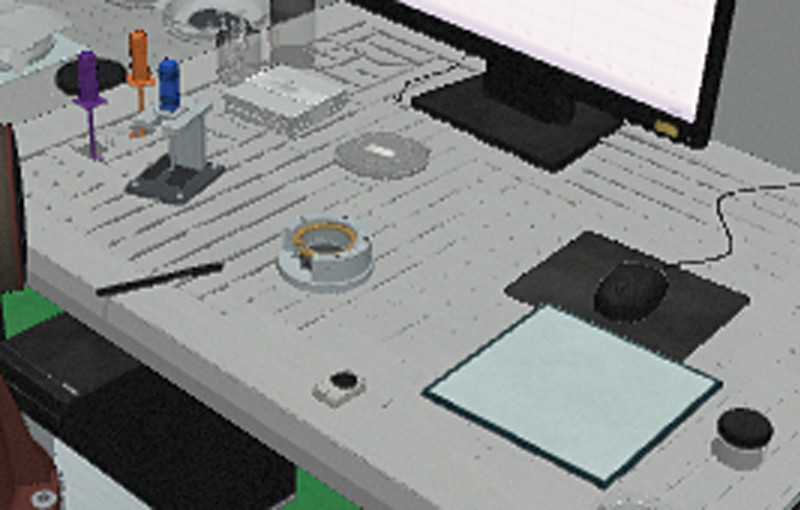

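View pics/sd.png

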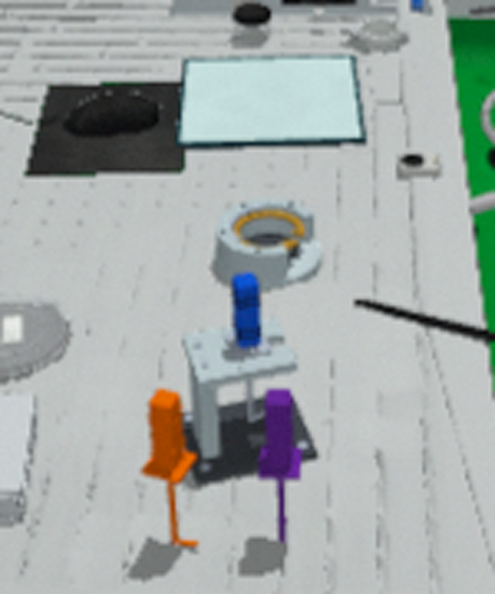

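The crops show the same layout. The ring gap is at the near/left side of the housing, and the orange and purple picks stand on the far-left side of the holder.

Run:
```python
from h import *
S,D=cam('scene'),cam('side')
for n,u,v in [('blue',(215.9,157.3),(264.3,263.4)),('orange',(206,149.6),(240.8,304.7)),('purple',(189,159.1),(274.2,303.8)),('brass',(266.5,208.2),(272.4,238)),('glass',(351,259.8),(271.1,199.5)),('housing',(268.5,205),(271,238))]:
    X,e=tri([S,D],[u,v]); print(n,X.round(4),np.round(e,4), np.hypot(*X[:2]))
print('plate corners')
for uv in [(342,232),(401,257),(362,291),(303,261)]: print(onplane(S,uv,.006).round(3))
for n,uv,z in [('jar',(408,269),.04),('loupe',(273,259),.007),('pen a',(194,227),.005),('pen b',(234,219),.005)]: print(n,onplane(S,uv,z).round(3))
for uv in [(202,194),(216,197),(236,185),(219,180)]: print('base',onplane(S,uv,.008).round(3))
```

```text
blue [0.5326 0.2871 0.1298] [0.0002 0.0002] 0.6050694822750837
orange [0.582  0.4056 0.1003] [0.0025 0.0025] 0.7093656207511508
purple [0.5017 0.3975 0.0942] [0.0011 0.0011] 0.6400883145847945
brass [0.5275 0.0349 0.0404] [0.0001 0.0001] 0.5286534657106003
glass [ 5.506e-01 -2.933e-01  3.000e-04] [0.0003 0.0003] 0.6238644633073527
housing [0.5348 0.0376 0.0452] [0.0042 0.0042] 0.5360743149034464
plate corners
[ 0.639 -0.19   0.006]
[ 0.661 -0.392  0.006]
[ 0.454 -0.403  0.006]
[ 0.439 -0.205  0.006]
jar [ 0.585 -0.458  0.04 ]
loupe [ 0.382 -0.139  0.007]
pen a [0.324 0.152 0.005]
pen b [0.446 0.1   0.005]
base [0.469 0.293 0.008]
base [0.491 0.244 0.008]
base [0.598 0.26  0.008]
base [0.578 0.33  0.008]
```

Run:
```python
from h import *
K,Rm,t=cam('wrist'); o=robot.observe()
c=-Rm.T@t; T=R.from_euler('xyz',o['tcp_rot'],degrees=True).as_matrix()
print('cam in tool',T.T@(c-o['tool_pos']),'axes in tool\n',(T.T@Rm.T).round(3))
for p in [(.533,.287),(.535,.037),(.53,-.29),(.62,-.29)]:
  for yaw in (195,175):
    for pit in (0,20,30):
      q=robot.ik([*p,.3],[180,pit,yaw]); q2=robot.ik([*p,.17],[180,pit,yaw]); print(p,yaw,pit,None if q is None else np.round(q,0),None if q2 is None else np.round(q2,0))
```

```text
cam in tool [ 0.08390661  0.00029969 -0.07108491] axes in tool
 [[ 0.001 -0.944 -0.329]
 [ 1.     0.001 -0.001]
 [ 0.001 -0.329  0.944]]
(0.533, 0.287) 195 0 [16.  7.  6. 89.  0.  1.] [16.  8. -6. 76.  0.  1.]
(0.533, 0.287) 195 20 [ 16. -15. -17.  68.  -0.   1.] [ 16. -13. -29.  54.  -0.   1.]
(0.533, 0.287) 195 30 [ 16. -25. -28.  57.  -1.   1.] [ 16. -23. -40.  43.  -1.   1.]
(0.533, 0.287) 175 0 [16.  7.  6. 89.  0. 21.] [16.  8. -6. 76.  0. 21.]
(0.533, 0.287) 175 20 [ 19. -12. -14.  69.  -8.  23.] [ 19. -10. -26.  55.  -8.  23.]
(0.533, 0.287) 175 30 [ 21. -21. -24.  59. -13.  23.] [ 21. -18. -36.  45. -13.  23.]
(0.535, 0.037) 195 0 [-10.  -5.  -6.  89.   0. -25.] [-10.  -4. -19.  76.   0. -25.]
(0.535, 0.037) 195 20 [-14. -27. -26.  73.  10. -28.] [-14. -26. -39.  59.  10. -28.]
(0.535, 0.037) 195 30 [-17. -38. -36.  66.  15. -28.] [-17. -38. -50.  52.  15. -28.]
(0.535, 0.037) 175 0 [-10.  -5.  -6.  89.   0.  -5.] [-10.  -4. -19.  76.   0.  -5.]
(0.535, 0.037) 175 20 [-11. -28. -27.  71.   2.  -6.] [-11. -27. -40.  57.   2.  -6.]
(0.535, 0.037) 175 30 [-11. -40. -38.  62.   
[... 356 characters left out ...]
.  -6.  76.   0. -36.]
(0.53, -0.29) 175 20 [-46. -12. -14.  73.  13. -39.] [-46. -11. -26.  59.  13. -39.]
(0.53, -0.29) 175 30 [-49. -21. -24.  65.  20. -40.] [-49. -19. -36.  50.  20. -40.]
(0.62, -0.29) 195 0 [-36.  21.  23.  91.   0. -51.] [-36.  22.  10.  78.   0. -51.]
(0.62, -0.29) 195 20 [-42.   6.   3.  76.  17. -55.] [-42.   7.  -9.  63.  17. -55.]
(0.62, -0.29) 195 30 [-45.  -1.  -6.  69.  26. -56.] [-45.   2. -16.  55.  26. -56.]
(0.62, -0.29) 175 0 [-36.  21.  23.  91.   0. -31.] [-36.  22.  10.  78.   0. -31.]
(0.62, -0.29) 175 20 [-40.   1.  -2.  70.  11. -33.] [-40.   3. -14.  57.  11. -33.]
(0.62, -0.29) 175 30 [-42.  -8. -13.  60.  17. -33.] [-42.  -5. -24.  46.  17. -33.]
```

Run:
```python
from h import *
import pickle
def look(n,p,yaw):
    robot.move_pose(p,[180,0,yaw]); robot.pause(.3); C=cam('wrist'); im=robot.grab_frame('wrist'); o=robot.observe()
    cv2.imwrite(f'pics/{n}.png',im); pickle.dump(C,open(f'{n}.pkl','wb')); print(n,o['time'],o['tool_pos'],o['tcp_rot'])
look('wh1',[.49,.035,.24],180)
look('wp1',[.47,.275,.35],195)
```

```text
wh1 2.6 [0.49001724 0.03523224 0.24002988] [ 1.79998732e+02  1.32306498e-03 -1.79975050e+02]
wp1 3.9833 [0.47020241 0.27437686 0.34979445] [-1.79997398e+02 -1.68989802e-02 -1.65065457e+02]
```

View pics/wh1.png

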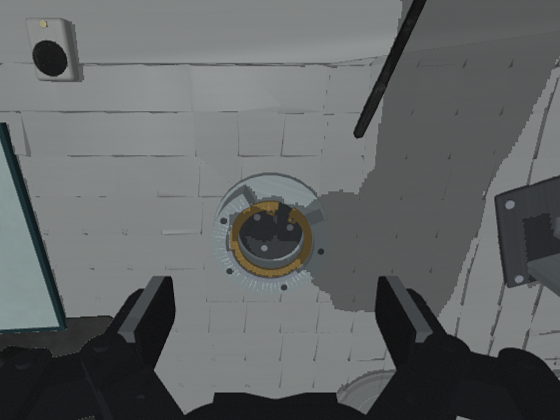

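View pics/wp1.png

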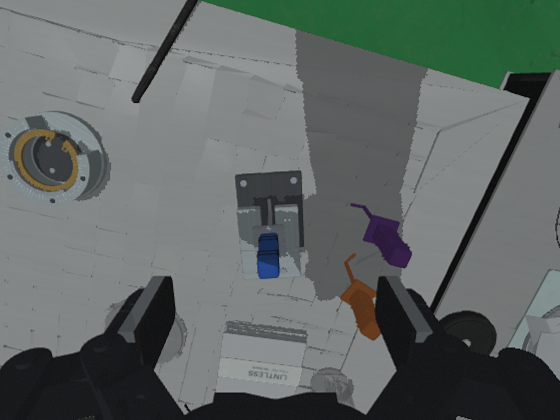

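Image up is toward the robot. The holder appears almost aligned at (269,220), with the blue handle at (268,255). The housing is at (270,237) and its ring gap is at about (283,210). I'll zoom in on both.

Run:
```python
from h import *
a=cv2.imread('pics/wh1.png');b=cv2.imread('pics/wp1.png')
cv2.imwrite('pics/za.png',cv2.resize(a[165:300,205:335],None,fx=4.4,fy=4.4,interpolation=2))
cv2.imwrite('pics/zb.png',cv2.resize(b[160:290,215:325],None,fx=4.6,fy=4.6,interpolation=2))
```

```text
(no output)
```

View pics/za.png

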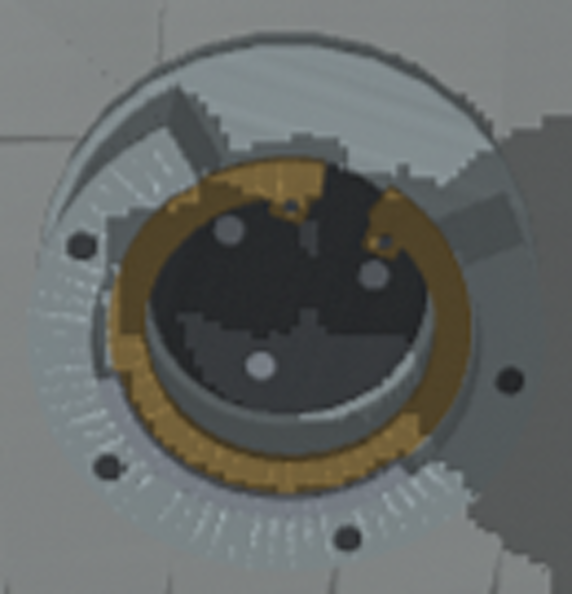

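View pics/zb.png

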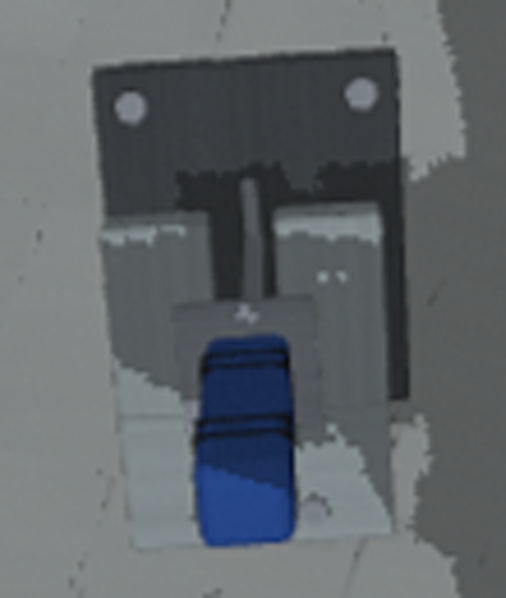

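Run:
```python
from h import *
import pickle
from scipy.optimize import least_squares
Ch=pickle.load(open('wh1.pkl','rb'));Cp=pickle.load(open('wp1.pkl','rb'))
a=cv2.imread('pics/wh1.png')
fa=lambda u,v:((u+.5)/4.4-.5+205,(v+.5)/4.4-.5+165); fb=lambda u,v:((u+.5)/4.6-.5+215,(v+.5)/4.6-.5+160)
m=cv2.inRange(cv2.cvtColor(a,cv2.COLOR_BGR2HSV),np.array((14,90,50)),np.array((32,255,255)))
m[:, :200]=0; m[:,340:]=0; m[:160]=0;m[300:]=0
ys,xs=np.nonzero(m); P=np.array([onplane(Ch,(x,y),.0355)[:2] for x,y in zip(xs,ys)]); print(len(P),P.min(0),P.max(0))
# annulus circle fit: angular bins outer & inner extremes
c=P.mean(0)
for it in range(15):
    d=P-c; r=np.hypot(*d.T); th=np.degrees(np.arctan2(d[:,1],d[:,0]))
    ro=[];ct=[]
    for k in range(-180,180,10):
        s=(th>=k)&(th<k+10)
        if s.sum()>5: ro.append(P[s][np.argmax(r[s])]); 
    ro=np.array(ro); f=least_squares(lambda p:np.hypot(ro[:,0]-p[0],ro[:,1]-p[1])-p[2],[*c,.035],loss='soft_l1',f_scale=.001).x; c=f[:2]
print('ring outer fit',f)
d=P-c; r=np.hypot(*d.T); th=np.degrees(np.arctan2(d[:,1],d[:,0]))%360
s=(r<.034)&(r>.029); h,_=np.histogram(th[s],np.arange(120,242,3)); print(list(zip(np.arange(120,240,3),h)))
s=(r<.0265); print('lug px angles',np.sort(th[s]).round(0),)
for u,v in [(325,165),(393,190),(303,222),(366,250)]:
    p=onplane(Ch,fa(u,v),.0355)[:2]-c; print(p*1e3,np.degrees(np.arctan2(p[1],p[0]))%360,np.hypot(*p))
print('handle top');
H=[onplane(Cp,fb(*q),.159) for q in [(197,432),(295,427),(203,543),(293,543)]]
for p in H:print(p.round(4))
print('fork');
for q in [(102,228),(382,205),(130,548),(392,535),(211,222),(273,214)]: print(onplane(Cp,fb(*q),.095).round(4))
print('collar top');
for q in [(175,305),(317,297)]: print(onplane(Cp,fb(*q),.099).round(4))
print('base');
for q in [(93,70),(396,50),(408,398)]: print(onplane(Cp,fb(*q),.008).round(4))
print('toe tip',onplane(Cp,fb(248,183),.025))
```

```text
1766 [ 0.49868005 -0.0030464 ] [0.56850531 0.06610446]
ring outer fit [0.53364973 0.03158231 0.03488324]
[(np.int64(120), np.int64(10)), (np.int64(123), np.int64(10)), (np.int64(126), np.int64(12)), (np.int64(129), np.int64(10)), (np.int64(132), np.int64(12)), (np.int64(135), np.int64(9)), (np.int64(138), np.int64(12)), (np.int64(141), np.int64(11)), (np.int64(144), np.int64(12)), (np.int64(147), np.int64(6)), (np.int64(150), np.int64(0)), (np.int64(153), np.int64(0)), (np.int64(156), np.int64(0)), (np.int64(159), np.int64(0)), (np.int64(162), np.int64(0)), (np.int64(165), np.int64(0)), (np.int64(168), np.int64(9)), (np.int64(171), np.int64(12)), (np.int64(174), np.int64(11)), (np.int64(177), np.int64(10)), (np.int64(180), np.int64(10)), (np.int64(183), np.int64(11)), (np.int64(186), np.int64(12)), (np.int64(189), np.int64(12)), (np.int64(192), np.int64(11)), (np.int64(195), np.int64(12)), (np.int64(198), np.int64(12)), (np.int64(201), np.int64(13)), (np.int64(204), np.int64(10)), (np.int64(207), np.int64(12)), (np.int64(210), np.int64(11)), (np.int64(213), np.int64(11)), (np.int64(2
[... 490 characters left out ...]
87. 187. 188.]
[-34.01172703   6.55087371] 169.09797373940947 0.034636852075310386
[-29.08920159  19.29895963] 146.438086127758 0.034908902757205734
[-22.66111645   2.45644648] 173.8133407870907 0.0227938660224328
[-16.99810787  14.40613668] 139.7182526515241 0.022281661629936556
handle top
[0.5215 0.2727 0.159 ]
[0.5161 0.2893 0.159 ]
[0.5431 0.2793 0.159 ]
[0.5388 0.2951 0.159 ]
fork
[0.5124 0.2467 0.095 ]
[0.4922 0.3025 0.095 ]
[0.5862 0.2701 0.095 ]
[0.5676 0.3267 0.095 ]
[0.5052 0.2686 0.095 ]
[0.5    0.2808 0.095 ]
collar top
[0.5239 0.2656 0.099 ]
[0.5143 0.2943 0.099 ]
base
[0.5034 0.2331 0.008 ]
[0.478  0.3076 0.008 ]
[0.5724 0.3388 0.008 ]
toe tip [0.51739307 0.27867713 0.025     ]
```

The ring centre is (0.5336, 0.0316) with fitted R 34.9 mm, which matches the given 35. The gap points to 158°, so ring yaw is about -22°. Holder yaw is about 18.7° and the pick axis is at about (0.533, 0.285). Next: grasp the pick.

Run:
```python
from h import *
robot.move_pose([.533,.285,.285],[180,0,198.7])
robot.line_to([.533,.285,.186],vel=.12,guard=8) and print('guard!')
robot.set_gripper(0.0)
o=robot.observe(); print(o['time'],o['tool_pos'],o['gripper_width'],o['ft_force'])
print(robot.line_to([.533,.285,.290],vel=.12))
o=robot.observe(); print(o['time'],o['gripper_width'],o['ft_force'])
for n in ["scene","side","wrist"]: cv2.imwrite(f"pics/{n}1.png",robot.grab_frame(n))
a=cv2.imread('pics/scene1.png');b=cv2.imread('pics/side1.png')
c1=cv2.resize(a[90:210,165:270],None,fx=3.5,fy=3.5,interpolation=2);c2=cv2.resize(b[200:320,215:320],None,fx=3.5,fy=3.5,interpolation=2)
cv2.imwrite('pics/z1.png',np.hstack([c1,c2]))
```

```text
6.0333 [0.53312084 0.28501204 0.18622106] 0.017328796729756495 [ 0.14359936 -0.89560068  2.19032446]
False
7.05 0.017274713992535377 [ 0.45000374 -0.25619532 -1.12930747]
```

View pics/z1.png

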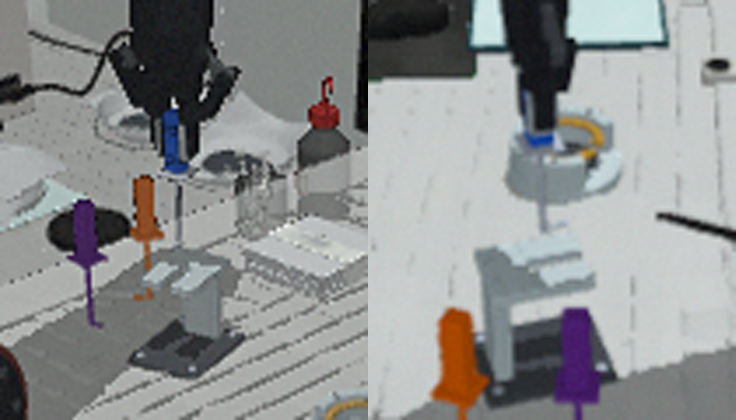

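View pics/wrist1.png

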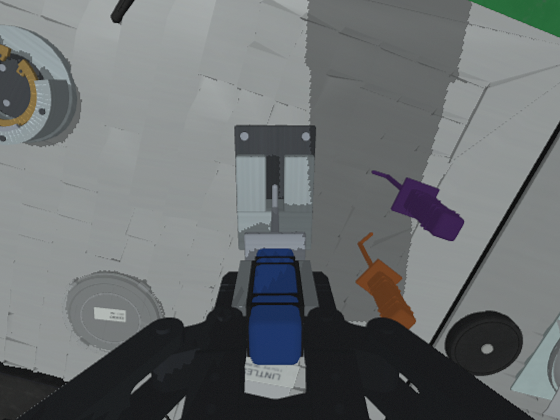

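The pick is held upright and clear of the fork. The wrist view shows the toe tip at (275,187) and the collar front edge at about row 235. I'll use those to check the pick's offset in the grip.

Run:
```python
from h import *
C=cam('wrist'); o=robot.observe(); p=o['tool_pos']; T=R.from_euler('xyz',o['tcp_rot'],degrees=True).as_matrix()
im=cv2.imread('pics/wrist1.png'); cv2.imwrite('pics/zc.png',cv2.resize(im[170:300,230:320],None,fx=4.5,fy=4.5,interpolation=2))
hz=p[2]-.057
for n,q,z in [('toe end',(275,186),hz-.104),('collarL',(245,235),hz-.030),('collarR',(305,235),hz-.030)]:
    X=onplane(C,q,z); print(n,(T.T@(X-p)*1e3).round(1))
# predictions for pick centred
for t in ([19,0,.161],[15,15,.087],[15,-15,.087],[15,15,.091]):
    t=np.array([t[0]/1e3,t[1]/1e3,t[2]]); print(t,proj(C,p+T@t).round(1))
```

```text
toe end [ 16.9  -0.4 161. ]
collarL [ 13.5 -14.9  87. ]
collarR [13.5 14.2 87. ]
[0.019 0.    0.161] [275.5 183. ]
[0.015 0.015 0.087] [306.8 232.3]
[ 0.015 -0.015  0.087] [244.8 232.2]
[0.015 0.015 0.091] [306.1 229. ]
```

View pics/zc.png

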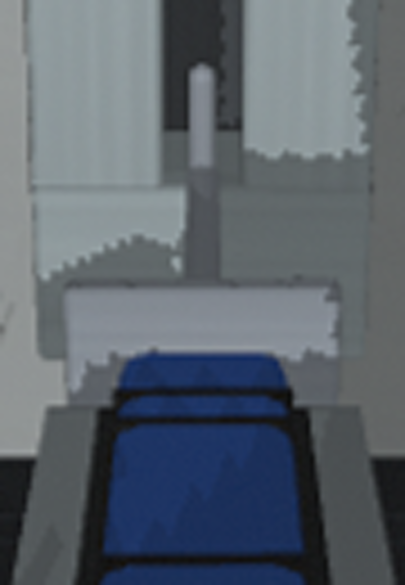

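The pick is centred in the grip to about 1 mm. Now to the housing: enter the bore, then pass the toe under the ring.

```bash
cat >> h.py <<'E'
RC=np.array([.5336,.0316]); RY=-22.1
def tcp_at(rx,ry,hz,off=.0008):
    a=np.radians(RY); M=np.array([[np.cos(a),-np.sin(a)],[np.sin(a),np.cos(a)]])
    s=RC+M@(np.array([rx,ry])/1e3-np.array([off,0])); return [s[0],s[1],hz+.057]
YAW=180+RY
def snap(tag,boxes):
    for n,(x,y,w,h) in boxes.items():
        im=robot.grab_frame(n)[y:y+h,x:x+w]; s=min(560/w,560/h); cv2.imwrite(f'pics/{tag}_{n}.png',cv2.resize(im,None,fx=s,fy=s,interpolation=2))
def st(m=''):
    o=robot.observe(); print(m,round(o['time'],2),o['tool_pos'].round(4),o['ft_force'].round(2),round(o['gripper_width'],4))
E
python3 - <<'E'
from h import *
robot.move_pose(tcp_at(4,18,.233),[180,0,YAW]); robot.pause(.2); st('above')
print(robot.line_to(tcp_at(4,18,.128),vel=.1,guard=5)); st('in')
snap('in',{'wrist':(150,100,260,260),'scene':(230,160,90,90),'side':(225,190,90,90)})
E
```

```text
above 8.34 [0.5434 0.0483 0.29  ] [ 0.49 -0.   -0.36] 0.0174
False
in 9.54 [0.5438 0.047  0.1858] [-0.47 -0.41 -0.5 ] 0.0174
```

View pics/in_wrist.png

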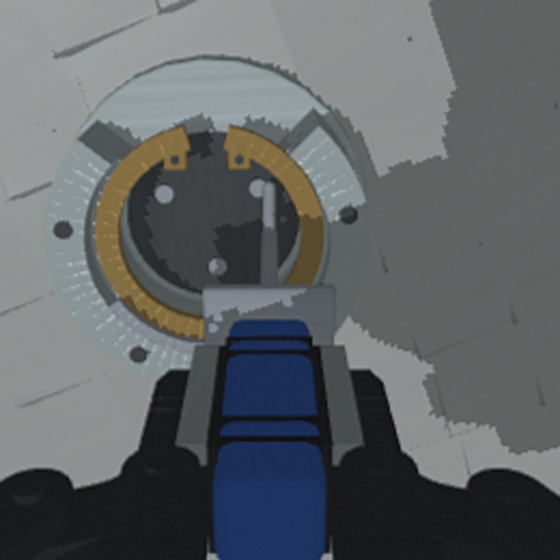

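View pics/in_scene.png

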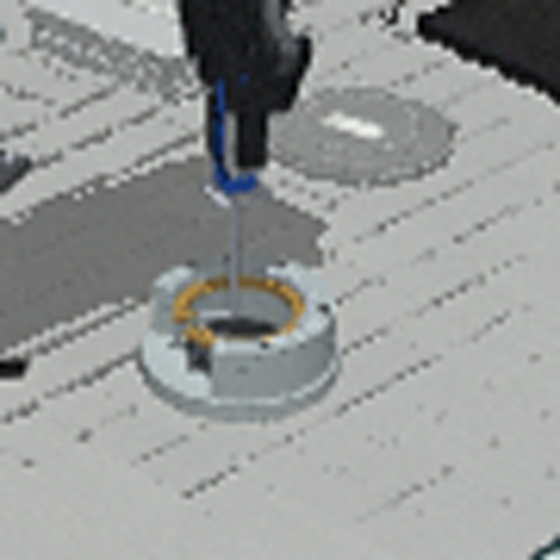

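The pick is in the bore and the toe points at the plain section right of the lug, about 18 mm off the axis as planned. Next I slide it under and lift.

Run:
```python
from h import *
print(robot.line_to(tcp_at(-16.5,18,.128),vel=.06,guard=4)); st('under')
snap('un',{'wrist':(150,80,260,260)})
print(robot.line_to(tcp_at(-16.5,18,.150),vel=.05,guard=6)); st('lift15')
robot.pause(.2)
snap('l1',{'wrist':(150,80,260,260),'scene':(230,160,90,90),'side':(225,190,90,90)})
```

```text
False
under 10.18 [0.5243 0.0549 0.1852] [-0.08 -0.08 -0.22] 0.0176
True
lift15 10.68 [0.5243 0.0547 0.2061] [ 0.2  -0.46 -4.16] 0.0176
```

View pics/un_wrist.png

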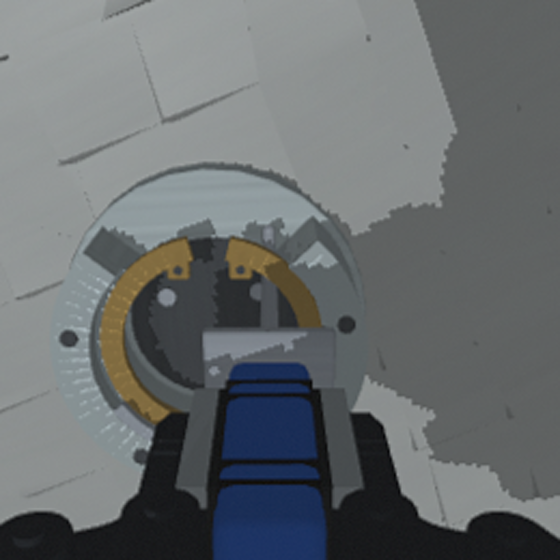

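View pics/l1_wrist.png

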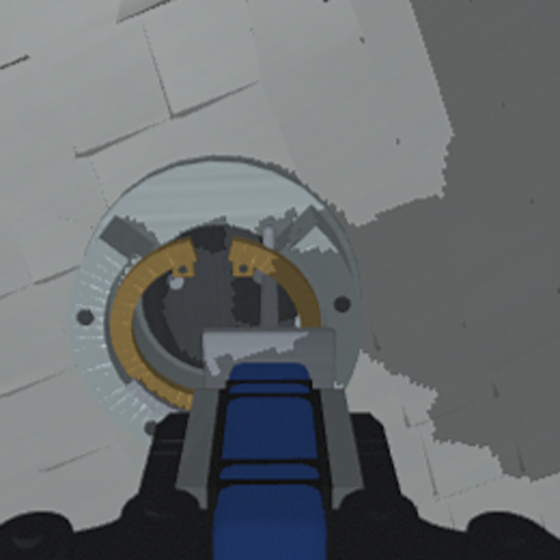

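View pics/l1_scene.png

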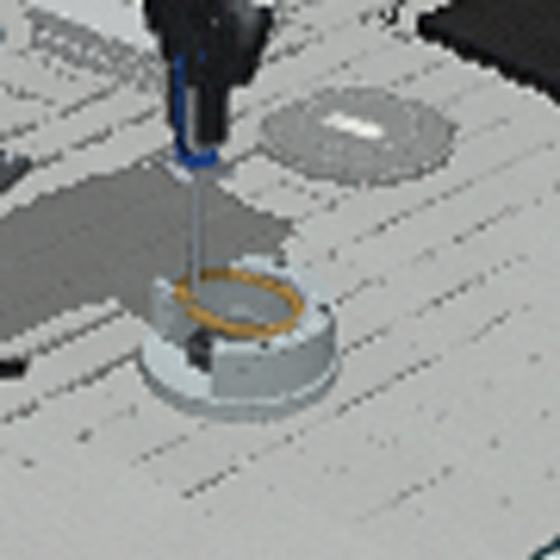

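The ring end is up about 15 mm on the toe, tilted. The 4 N reaction means the flanks are touching the lip. I'll ease the ring towards -x with the shaft, then go on lifting.

Run:
```python
from h import *
for x,z in [(-19.5,.149),(-22.5,.150),(-23.5,.156),(-24.5,.163)]:
    g=robot.line_to(tcp_at(x,18,z),vel=.05,guard=8); st((x,z,g))
    if g: break
snap('l2',{'wrist':(150,80,260,260),'scene':(230,150,90,90),'side':(225,180,90,90)})
```

```text
(-19.5, 0.149, False) 11.28 [0.5215 0.0557 0.206 ] [ 0.97 -3.27 -4.79] 0.0174
(-22.5, 0.15, False) 11.53 [0.5188 0.0568 0.207 ] [ 2.69 -2.51 -5.62] 0.0172
(-23.5, 0.156, True) 11.76 [0.5173 0.0577 0.2135] [ 0.32 -0.23 -0.61] 0.0172
```

View pics/l2_wrist.png

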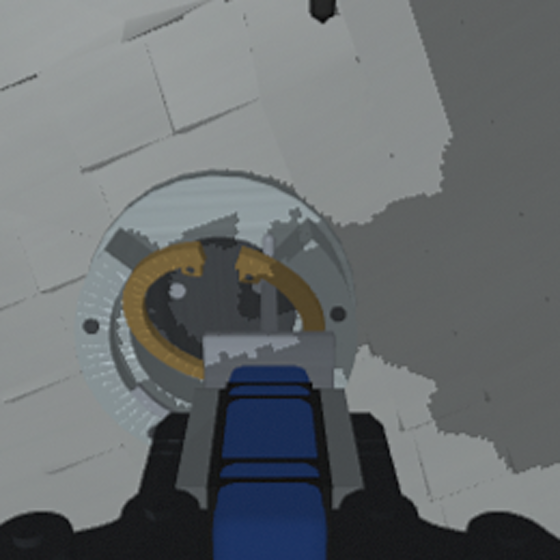

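View pics/l2_scene.png

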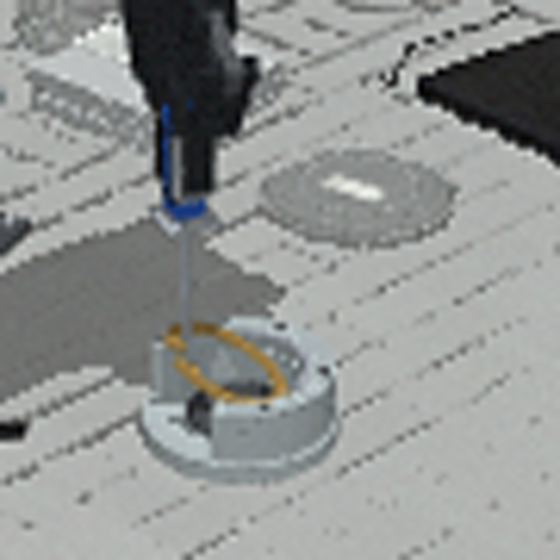

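View pics/l2_side.png

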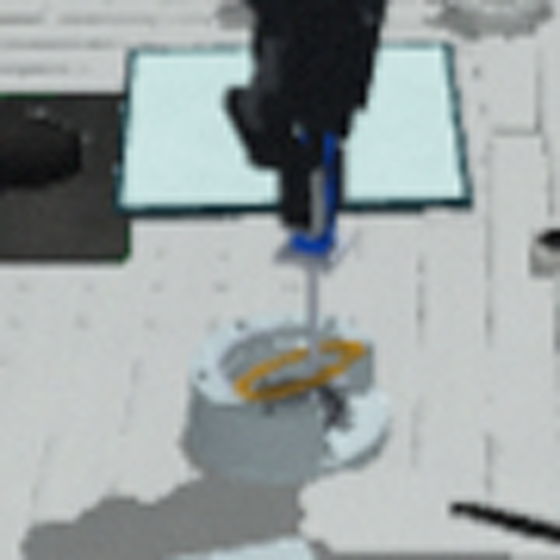

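The ring has come free of the lip (force back to about 0.6 N) and leans tilted in the bore on the toe. I lift straight up.

Run:
```python
from h import *
for z in (.175,.20,.225,.235):
    g=robot.line_to(tcp_at(-23,18,z),vel=.06,guard=6); st((z,g))
    if g: break
robot.pause(.5); st()
snap('l3',{'wrist':(150,80,260,260),'scene':(230,120,90,120),'side':(225,160,90,110)})
```

```text
(0.175, False) 12.39 [0.5186 0.0572 0.2324] [-0.65 -0.04 -1.68] 0.0173
(0.2, False) 12.96 [0.5185 0.0572 0.2572] [ 0.2  -0.33 -1.17] 0.0172
(0.225, False) 13.53 [0.5185 0.0572 0.2822] [-0.14 -0.66 -0.24] 0.0174
(0.235, False) 13.84 [0.5185 0.0572 0.2925] [-0.73  0.82 -1.01] 0.017
 14.34 [0.5183 0.0572 0.2919] [-0.6   0.25 -0.81] 0.0176
```

View pics/l3_wrist.png

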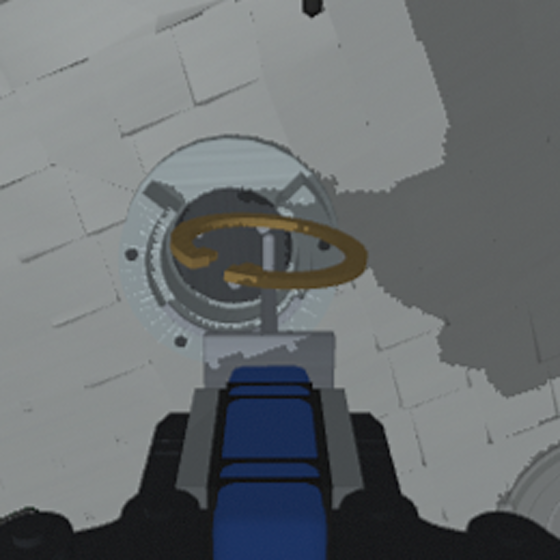

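View pics/l3_scene.png

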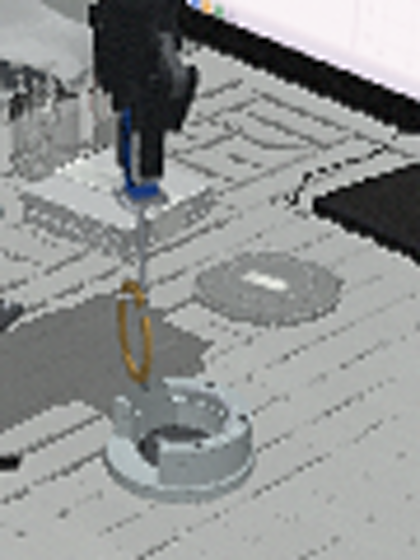

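View pics/l3_side.png

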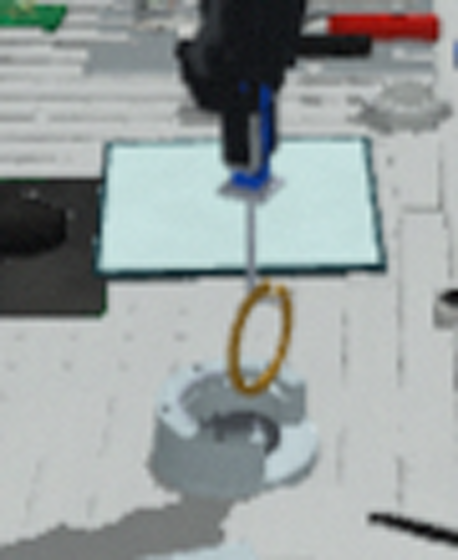

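The ring hangs on the toe, clear of the housing. In the wrist view it is centred under the toe at about (270,250), with the gap at left. Next I carry it over the plate at this height.

```bash
cat >> h.py <<'E'
PC=np.array([.549,-.295]); U=np.array([np.cos(np.radians(RY)),np.sin(np.radians(RY))])
def plate_tcp(s_shaft,hz,off=.0008):  # shaft axis s (m) along U from the plate centre
    p=PC+U*(s_shaft-off); return [p[0],p[1],hz+.057]
E
python3 - <<'E'
from h import *
robot.line_to(plate_tcp(.040,.235),vel=.12); robot.pause(.8); st()
snap('c',{'wrist':(100,60,360,300),'scene':(290,160,110,120),'side':(225,120,90,110)})
E
```

```text
18.55 [ 0.5853 -0.3097  0.292 ] [-0.06  0.19 -1.15] 0.0172
```

View pics/c_wrist.png

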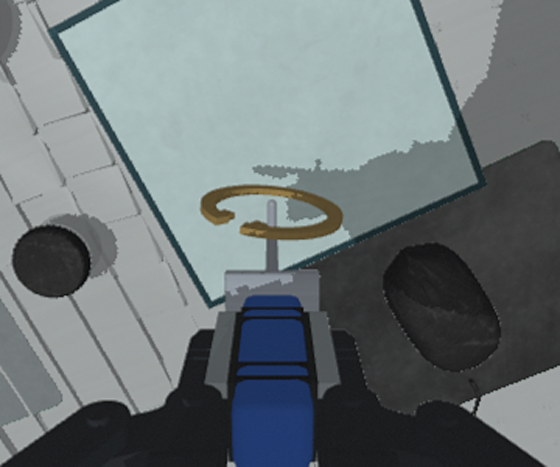

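View pics/c_scene.png

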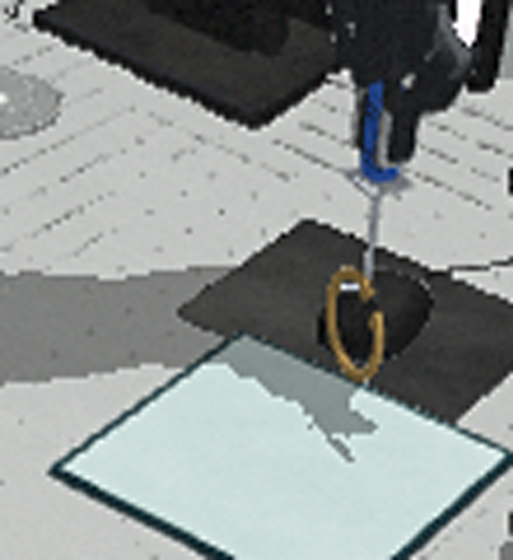

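View pics/c_side.png

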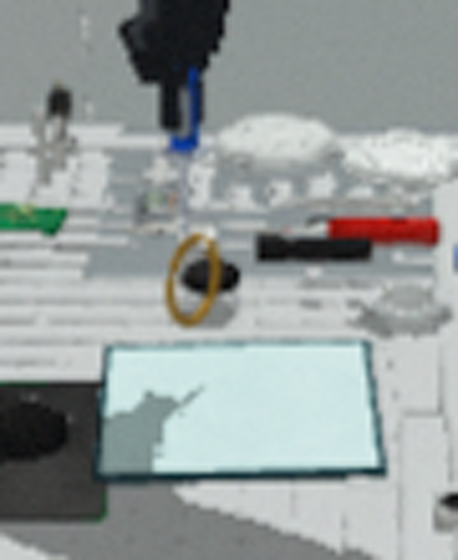

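Still hanging in place over the plate's far part. I lower until its edge touches the glass, then begin the laying arc.

```bash
cat >> h.py <<'E'
def arc(th):
    t=np.radians(th); f=(90-th)/83
    return plate_tcp(.035-.063*np.cos(t)+.004-.004*f, max(.118,.006+.063*np.sin(t)+.105-.002*(1-f)))
E
python3 - <<'E'
from h import *
robot.line_to(plate_tcp(.040,.182),vel=.08)
robot.line_to(arc(90),vel=.04); st()
snap('d0',{'side':(225,140,90,90)})
for th in (80,70,60): robot.line_to(arc(th),vel=.05)
robot.pause(.2);st()
snap('d1',{'wrist':(100,60,360,300),'scene':(300,180,100,100),'side':(225,140,90,90)})
E
```

```text
19.91 [ 0.5843 -0.3093  0.2287] [-1.08 -0.92 -1.14] 0.0175
 21.28 [ 0.554  -0.2971  0.2214] [ 0.08 -0.32 -0.34] 0.0172
```

View pics/d1_wrist.png

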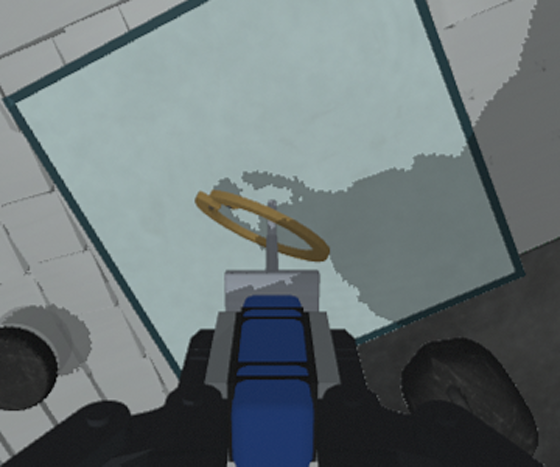

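View pics/d1_scene.png

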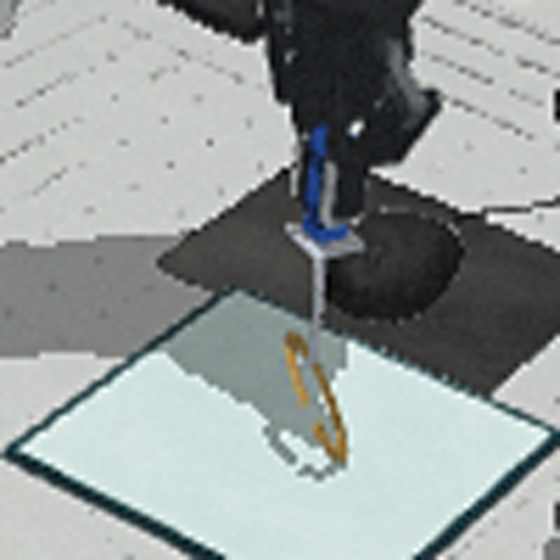

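View pics/d1_side.png

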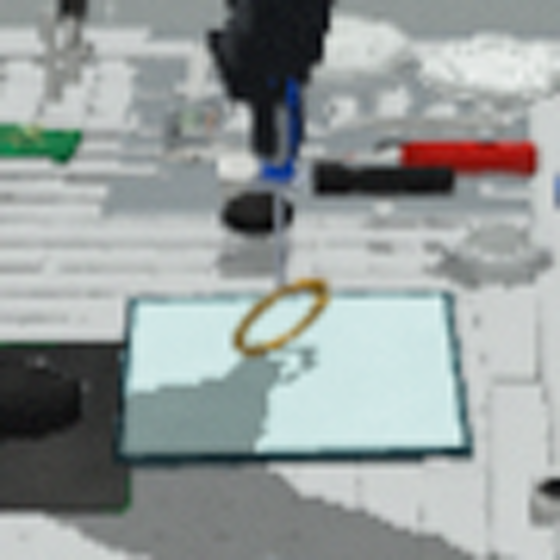

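Run:
```python
from h import *
st()
snap('d2',{'wrist':(215,160,110,90),'scene':(335,230,40,40)})
```

```text
21.43 [ 0.554  -0.297   0.2213] [ 0.81  0.11 -1.04] 0.0172
```

View pics/d2_wrist.png

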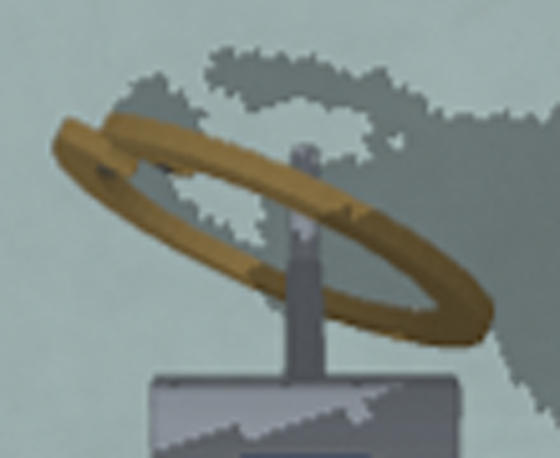

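View pics/d2_scene.png

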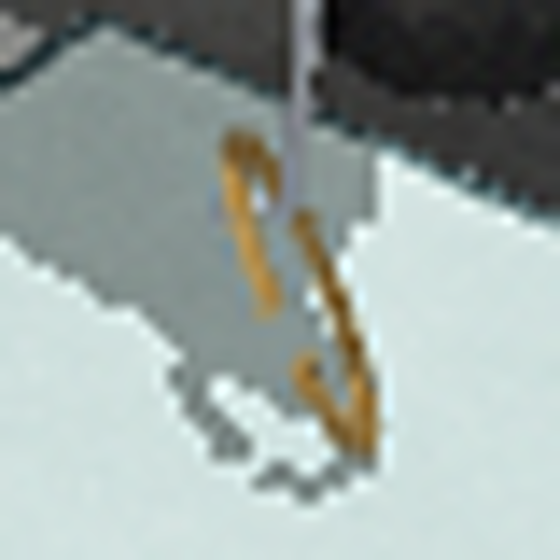

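The ring's -x part rests on the toe, whose tip shows at (305,155) beyond the band. Its low edge is on the glass on the far side, and the gap has rolled to the right-hand side (image left). This is stable, so I continue the arc.

Run:
```python
from h import *
for th in (50,40,30): robot.line_to(arc(th),vel=.05)
robot.pause(.2);st()
snap('e1',{'wrist':(150,100,260,210),'scene':(310,210,80,80),'side':(230,150,80,80)})
```

```text
22.86 [ 0.5313 -0.2878  0.1992] [ 0.24 -0.67 -0.86] 0.0174
```

View pics/e1_wrist.png

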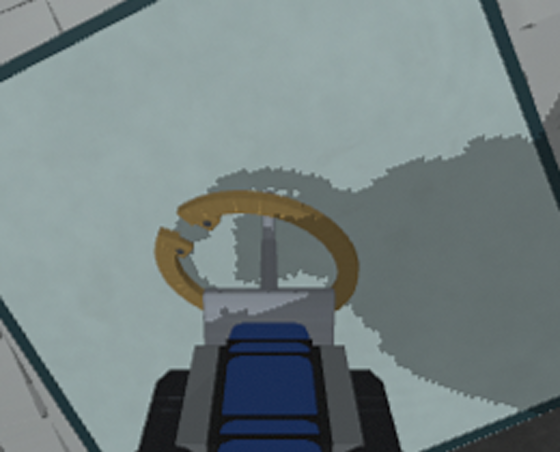

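View pics/e1_scene.png

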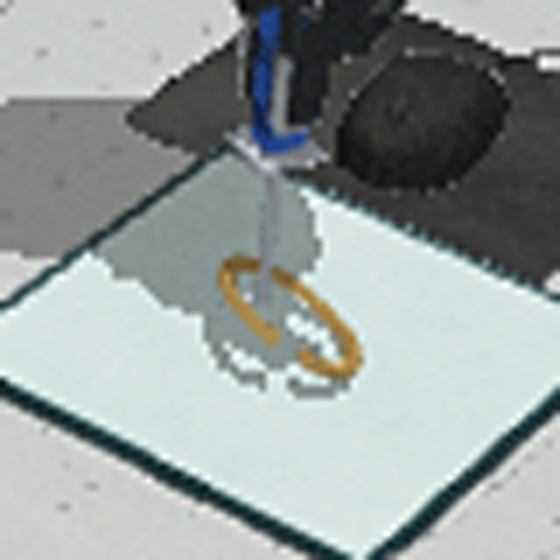

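The ring is tilting down nicely, but the band now sits near the toe's end. I push the pick further under it before lowering on.

Run:
```python
from h import *
def sh(th,d):
    p=np.array(arc(th)); p[:2]+=U*d; return p
robot.line_to(sh(30,-.007),vel=.04)
for th in (22,14,8): robot.line_to(sh(th,-.008),vel=.04)
robot.pause(.2);st()
snap('e2',{'wrist':(150,100,260,210),'scene':(310,210,80,80),'side':(230,150,80,80)})
```

```text
24.6 [ 0.5156 -0.2815  0.1769] [ 0.48  0.67 -0.2 ] 0.0171
```

View pics/e2_wrist.png

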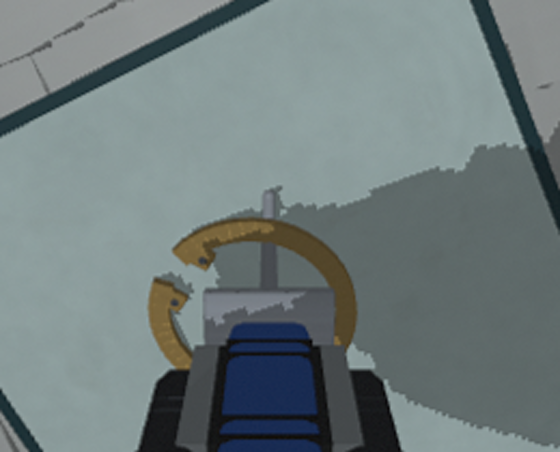

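View pics/e2_scene.png

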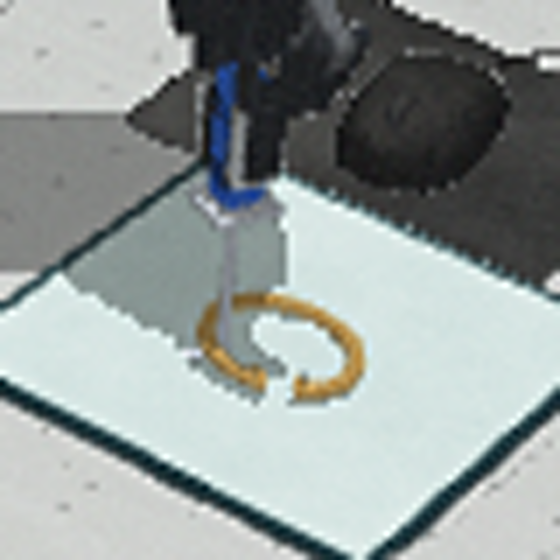

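Nearly flat, with the toe protruding under the band at (268,200). Next I tip the pick so the toe slopes down, and draw it out towards the ring's middle.

```bash
cat >> h.py <<'E'
def tilt_tcp(s_mid,pitch,low):
    """TCP so that toe middle (pick x=-9,z=-106) sits at s_mid along U from PC and lowest pick point at height low"""
    M=R.from_euler('xyz',[180,pitch,YAW],degrees=True).as_matrix(); off=.0008
    mid=M@np.array([.009-off,0,.163]); lows=[(M@np.array([.017-off,0,.161]))[2]-.002]+[(M@np.array([x-off,0,.1675]))[2] for x in (.0025,-.0025)]
    p=PC+U*s_mid-mid[:2]; return [p[0],p[1],low-min(lows)],[180,pitch,YAW]
E
python3 - <<'E'
from h import *
o=robot.observe(); s=(o['tool_pos'][:2]-PC)@U+.0008-.009; print('s_mid',s)
for p in (8,16,24):
    P,Q=tilt_tcp(s,p,.0075); print(np.round(P,4)); robot.line_to(P,vel=.04,rotation=Q)
st()
snap('f1',{'wrist':(150,60,260,250)})
P,Q=tilt_tcp(s+.022,24,.0075); print(robot.line_to(P,vel=.10,rotation=Q)); robot.pause(.2); st()
snap('f2',{'wrist':(150,60,260,250),'scene':(310,210,80,80)})
E
```

```text
s_mid -0.04429495147725144
[ 0.4945 -0.2729  0.1736]
[ 0.4736 -0.2644  0.169 ]
[ 0.4535 -0.2562  0.1632]
 26.92 [ 0.4537 -0.2565  0.1636] [-0.19  1.13 -0.35] 0.0174
False
 27.53 [ 0.4735 -0.2643  0.1631] [-0.41  0.01 -0.7 ] 0.0173
```

View pics/f1_wrist.png

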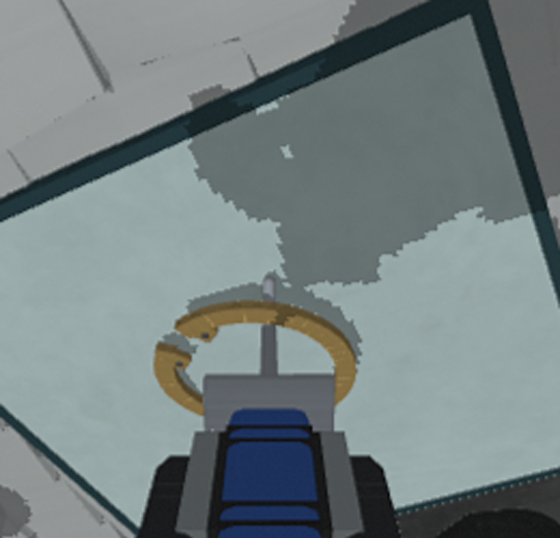

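View pics/f2_wrist.png

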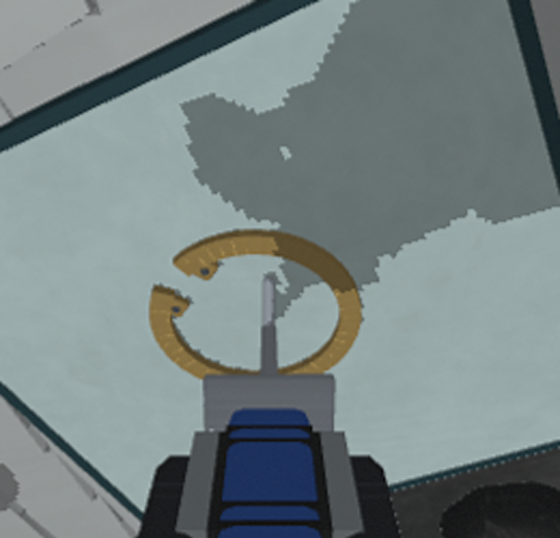

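View pics/f2_scene.png

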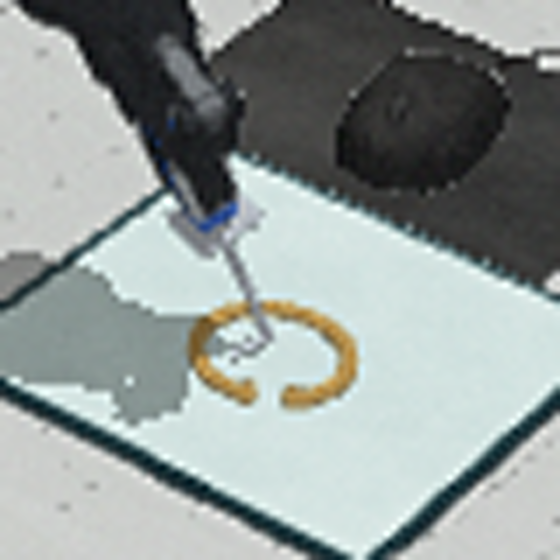

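The toe is inside the opening at (268,275) with the band's inner edge at row 252, and the ring lies flat. I lift straight up, check the ring, and return the pick.

Run:
```python
from h import *
o=robot.observe(); p=o['tool_pos'].copy()
robot.line_to([p[0],p[1],p[2]+.09],vel=.12)
robot.move_pose([.50,-.27,.29],[180,0,YAW]); robot.pause(.2); st()
C=cam('wrist'); im=robot.grab_frame('wrist'); cv2.imwrite('pics/g.png',im)
m=cv2.inRange(cv2.cvtColor(im,cv2.COLOR_BGR2HSV),np.array((14,90,50)),np.array((32,255,255)))
n,l,s,c=cv2.connectedComponentsWithStats(m); i=1+np.argmax(s[1:,4]); ys,xs=np.nonzero(l==i)
P=np.array([onplane(C,(x,y),.0095)[:2] for x,y in zip(xs,ys)]); print(len(P),P.min(0),P.max(0),P.mean(0))
cc,r=cv2.minEnclosingCircle((P*1e3).astype(np.float32)); print(cc,r)
```

```text
29.5 [ 0.4995 -0.2697  0.2901] [0.63 0.04 0.17] 0.0172
654 [ 0.50214728 -0.30868719] [ 0.57019991 -0.26039813] [ 0.52940883 -0.27876151]
(536.8677978515625, -294.62109375) 34.936153411865234
```

View pics/g.png

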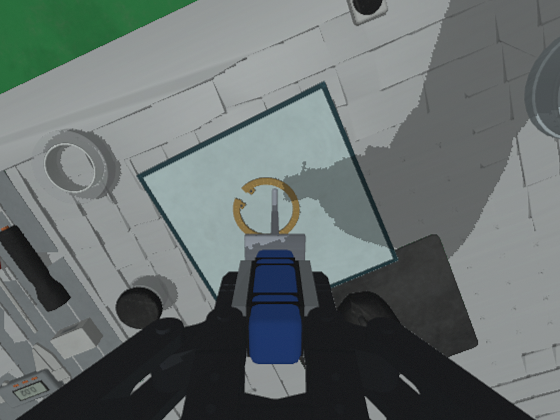

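The ring is flat at (0.537, -0.295), fitted R 34.9 mm, about 12 mm from the plate's centre. The pick sits unchanged in the grip. Now back to the holder.

Run:
```python
from h import *
robot.move_pose([.533,.285,.300],[180,0,198.7]); robot.pause(.5); st()
snap('h1',{'wrist':(200,100,160,160)})
```

```text
32.05 [0.533  0.2849 0.3   ] [-0.83 -0.05 -0.51] 0.0174
```

View pics/h1_wrist.png

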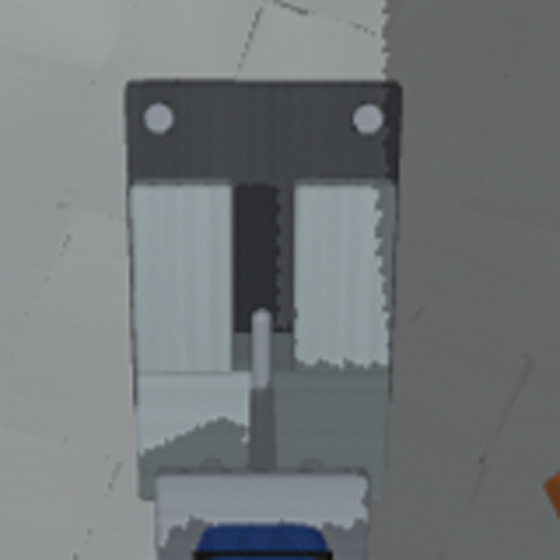

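The toe is lined up with the slot at column 262 (slot runs 232–295), so I lower it.

Run:
```python
from h import *
print(robot.line_to([.533,.285,.195],vel=.10,guard=6)); st()
print(robot.line_to([.533,.285,.1865],vel=.03,guard=6)); st()
robot.set_gripper(.085); st()
robot.line_to([.533,.285,.290],vel=.12)
robot.move_pose([.47,.275,.35],[180,0,195]); robot.pause(.3); st()
cv2.imwrite('pics/fin_w.png',robot.grab_frame('wrist'))
snap('fin',{'scene':(170,120,240,180),'side':(200,170,140,180)})
```

```text
False
 33.3 [0.5334 0.2851 0.1959] [ 0.53  0.01 -0.22] 0.0174
True
 33.65 [0.5333 0.2851 0.1865] [-0.74 -0.14  4.51] 0.017
 34.32 [0.5329 0.285  0.1858] [-0.37  0.67  1.34] 0.0853
 36.08 [0.4702 0.2749 0.3487] [ 0.53 -0.25 -0.95] 0.0851
```

View pics/fin_w.png

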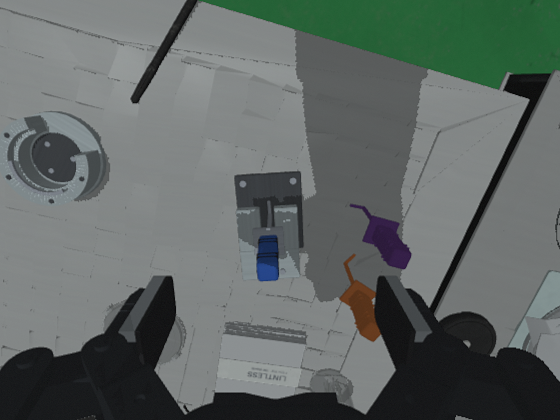

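View pics/fin_scene.png

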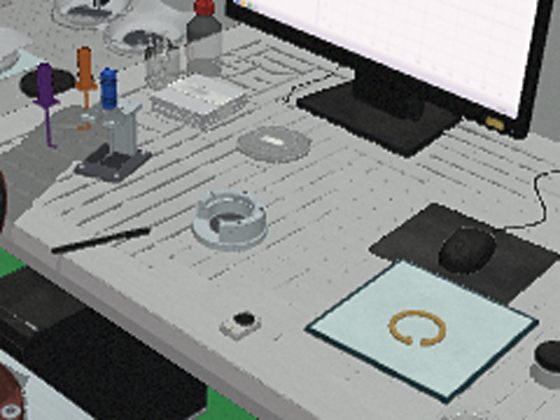

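View pics/fin_side.png

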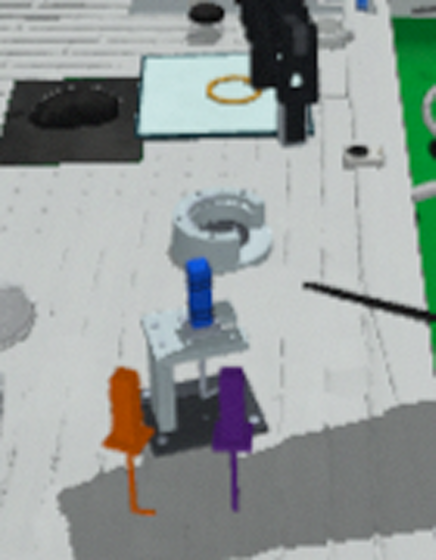

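The pick hangs upright in the slot as before, with the blue handle at (268,257) against (268,255) at the start. The ring is flat on the glass and the bystanders haven't moved, so I hand the job in.

Run:
```python
from h import *
a=cv2.imread('pics/fin_w.png'); print(blobs(a,(105,150,60),(125,255,255))[0][:1], blobs(cv2.imread('pics/wp1.png'),(105,150,60),(125,255,255))[0][:1])
robot.job_done(); st()
```

```text
[(np.int32(475), [257, 257, 22, 24], [267.3, 268.4])] [(np.int32(470), [257, 254, 22, 25], [267.9, 266.0])]
the job is handed in; nothing more can be done
the job is handed in; nothing more can be done
```

The ring is on the glass plate and the pick is back in its holder. The job was handed in at about 36 s of the 61 s allowed; no verdict was reported.

- **What I did:** I took the blue pick from its holder and passed its toe under the ring beside the +y lug. I eased the ring out from under the lip and carried it hanging on the toe. I set its edge on the glass and lowered it in an arc. Then I tipped the pick, drew the toe out and hung the pick back up.
- **Ring:** It measured flat at (0.537, -0.295), about 12 mm from the plate's centre. The fitted radius was 34.9 mm against the given 35 mm.
- **Pick:** It hangs upright in the slot. Its handle is within about 2–3 pixels (about 2–3 mm) of where it was in the starting picture.
- **Other things:** No bystander had visibly moved. The gripper was open and clear of everything at hand-in.
- **Hitches:** The force guard stopped the lift twice, once at about 4 N when the ring caught under the lip and again as it came free. Shifting the pick towards -x freed the ring. While being laid down, the ring also rolled so that its gap faced sideways, which did no harm.

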